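Sort the sample containers into their trays

ROBOT

A 6-joint arm with a two-finger parallel gripper is mounted at the origin on a cart in front of the work surface, level with it; the furniture and walls round the work are solid. World frame = base frame: x ahead of the robot, y to its left, z up, the work surface at z = 0. Lengths are in mm, angles in rad, forces in N, time in s.
With the tool pointing down it reaches from about 350 to 975 mm from the base axis. Payload 7.1 kg.
Tool frame: the origin (TCP) lies midway between the tips of the shut fingers; the grasp point (between the pads) lies 19 mm behind it (ctrl.grip_depth is the distance from the TCP to the grasp point, in mm); z points along the fingers, y is the line along which they close (so a half turn about z gives the same grasp; the last joint's range is limited). The gripper opens to 88 mm and grips with 3 to 60 N. Pads are 20 mm wide; open, the fingers measure 115 mm over their backs; the gripper's body (75 mm by 178 mm) begins 61 mm behind the grasp point.
Start: joints at [-1.329, 0.423, 1.63, -0, 1.089, -0.019], TCP at [161.177, -603.843, 222.675] pointing down, gripper open.
Joint ranges: [-3, 3], [-0.9, 2.11], [0.09, 2.58], [-1.31, 4.45], [0.11, 2.69], [-2.54, 2.54]. Speed limits (rad/s): [2.39, 2.39, 3.01, 3.14, 3.14, 3.14].

INTERFACE

Orientations are given as a rotation vector (axis times angle).
In Python, from workcell import get_obs, vision, ctrl gives the robot as it stands.
- The arm moves only by the tool step_arm, never from a script. Its argument "plan" is a list of rows, each a list of 7 numbers: the opening, from -1 (shut) to 1 (fully open), then the shift along the tool's x, y, z as a fraction of full scale, then the turn, a rotation vector about the tool's x, y, z as a fraction of full scale. In form: [[fingers, dx, dy, dz, wx, wy, wz], ...]. A call has 1 to 20 rows; each row shifts and turns the commanded pose from where the row before left it, along the tool's axes as they then stand; what a row does not reach is not made up. Full scale, the value 1, is 50 mm for a shift and 0.12 rad for a turn. A row lasts 1/8 s, in which the tool goes at most 62.5 mm and 10.7 degrees, less where a joint would pass 70% of its speed; a pose out of reach is approached as far as the arm can. A call with a number of a shift or a turn outside -1 to 1 is refused whole. A call with a gripper value outside its range is refused whole. The fingers move at their own pace and stop on an object; the grip force is fixed at half the most. Time passes only in rows, so rows that do not move let the fingers close. It gives the time, the measured TCP pose, the force, the opening and the grip force at its end, in the units of the state.
- get_obs(): the state, without advancing time (a new reading comes with each control period).
- vision.get_image(name): name is "scene" or "top" or "wrist"; returns a dict with "pixels" (400x640x3 uint8, red, green, blue), "depth" (400x640 float32, mm along the optical axis (not along the pixel's ray), 0 where there is no reading), "fx", "fy", "cx", "cy" (pixels), "T" (4x4, takes a point from camera to world coordinates); the wrist camera has in their place "T_tool_cam" (4x4, takes a point from camera to tool coordinates, whose origin is the TCP and whose axes are the flange's). Camera axes: x right, y down, z forward; pixel columns grow to the right and rows downward; lengths in mm; the calibration is good to about 2 mm. A picture is of the moment at which its call begins: read the wrist's pose just before it.
- ctrl.close_job(): hands the job in; it is judged then, once.
The state is a dict: "t": time; "qpos": joint angles; "qvel": joint speeds; "joint_torque": joint torques, N m; "ee_pos": TCP position; "orientation": TCP orientation; "ft_force": force on the tool from outside, world axes, zero at the start; "moment": the same for the moment, N m; "width": finger opening in mm; "grasp_force": force on a finger pad.
Only numpy, scipy, OpenCV 4.12 (cv2) and the standard library are available. Lean on these libraries where they do the work, as an engineer would, in place of code of your own. Each camera call takes 0.05 s, during which the arm holds its last target. There are 200 camera calls.

TASK

Sort the mixed sample containers into the three grey trays: the two round metal tins flat in the tray with two large bays, one to a bay, the two capped vials upright in the deeper tray with two small bays, one to a bay, and the open porcelain crucible upright in the small square tray. It does not matter which of the two tins or vials takes which bay; leave the timer and the spatula where they are.

Things in the scene. Friction and masses are not known exactly. Their poses are not given: they have to be found in the camera images.
- tin_a: round lidded aluminium sample tin, lid fixed, diameter 60 mm, height 26 mm, loose, standing flat; origin at the centre of its underside, z up
- tin_b: round lidded aluminium sample tin, lid fixed, diameter 64 mm, height 30 mm (31 at the lid), loose, standing flat; origin at the centre of its underside, z up
- vial_a: clear cylindrical sample vial with a blue screw cap, diameter 25 mm, height 60 mm (its top 6 mm cannot be gripped; grip the body below), loose, standing upright; origin at the centre of its underside, z up
- vial_b: clear cylindrical sample vial with a red screw cap, otherwise as vial_a: diameter 25 mm, height 60 mm, loose, standing upright; origin at the centre of its underside, z up
- crucible: open white porcelain crucible, 36 mm high, 48 mm across the rim, narrowing to 28 mm at the foot, hollow, loose, standing upright; grip it across the outside near the rim; origin at the centre of its underside, z up
- tin_tray: shallow tray 168 x 100 mm with two large bays, each 78 x 92 mm inside, walls 10 mm high in all; bay centres at x = +41 and -41 mm, y = 0 in its frame; fixed in place, plain grey, 3 mm floor, 4 mm walls; origin at the centre of its underside (on the worktop), x along its length, z up
- vial_tray: tray 112 x 60 mm with two small bays, each 50 x 52 mm inside, walls 18 mm high in all; bay centres at x = +27 and -27 mm, y = 0 in its frame; fixed in place, plain grey, 3 mm floor, 4 mm walls; origin at the centre of its underside (on the worktop), x along its length, z up
- crucible_tray: shallow square tray 80 x 80 mm with one bay, 72 x 72 mm inside, centred on its origin, walls 10 mm high in all; fixed in place, plain grey, 3 mm floor, 4 mm walls; origin at the centre of its underside (on the worktop), x along its length, z up
- timer: small white bench timer, 27 x 66 x 68 mm, standing behind the work below the front edge of a fixed wall shelf (front at world x = 0.61 m, underside 0.485 m above the worktop: keep wrist and arm clear of it by carrying things low, no more than about 0.1 m up), not to be moved; origin at the centre of its underside
- spatula: thin steel double-ended spatula with a wooden grip, 18 x 174 x 8 mm, lying behind the work, its length along its own y, not to be moved; origin at the centre of its underside
Not all that is in view belongs to the job. Leave any yellow look-alike of the vial_b alone.

How it is judged (in metres and radians):
At the end, for the whole second after the job is handed in: Each tin flat in its own bay of the large tray (12 mm of its centre along, 18 across), each vial upright in its own bay of the vial tray (14, 15 mm), the crucible upright in the square tray (20 mm); undersides on the tray floor (within 3 mm), tilt under 0.1 rad, released, at rest (((x of tin_a in the frame of tin_tray between 0.029 and 0.053 m and y of tin_a in the frame of tin_tray between -0.018 and 0.018 m and z of tin_a in the frame of tin_tray between 0 and 0.006 m and x of tin_b in the frame of tin_tray between -0.053 and -0.029 m and y of tin_b in the frame of tin_tray between -0.018 and 0.018 m and z of tin_b in the frame of tin_tray between 0 and 0.006 m) or (x of tin_a in the frame of tin_tray between -0.053 and -0.029 m and y of tin_a in the frame of tin_tray between -0.018 and 0.018 m and z of tin_a in the frame of tin_tray between 0 and 0.006 m and x of tin_b in the frame of tin_tray between 0.029 and 0.053 m and y of tin_b in the frame of tin_tray between -0.018 and 0.018 m and z of tin_b in the frame of tin_tray between 0 and 0.006 m)) and ((x of vial_a in the frame of vial_tray between 0.013 and 0.041 m and y of vial_a in the frame of vial_tray between -0.015 and 0.015 m and z of vial_a in the frame of vial_tray between 0 and 0.006 m and x of vial_b in the frame of vial_tray between -0.041 and -0.013 m and y of vial_b in the frame of vial_tray between -0.015 and 0.015 m and z of vial_b in the frame of vial_tray between 0 and 0.006 m) or (x of vial_a in the frame of vial_tray between -0.041 and -0.013 m and y of vial_a in the frame of vial_tray between -0.015 and 0.015 m and z of vial_a in the frame of vial_tray between 0 and 0.006 m and x of vial_b in the frame of vial_tray between 0.013 and 0.041 m and y of vial_b in the frame of vial_tray between -0.015 and 0.015 m and z of vial_b in the frame of vial_tray between 0 and 0.006 m)) and x of crucible in the frame of crucible_tray between -0.02 and 0.02 m and y of crucible in the frame of crucible_tray between -0.02 and 0.02 m and z of crucible in the frame of crucible_tray between 0 and 0.006 m and linear speed of each of tin_a, tin_b, vial_a, vial_b, crucible below 0.02 m/s and angle between each of tin_a, tin_b, vial_a, vial_b, crucible's own z axis and vertical below 0.1 rad and contact force between each of tin_a, tin_b, vial_a, vial_b, crucible and the fingers below 0.05 N); the robot touches nothing.
It fails at once if the timer is moved by more than 25 mm (distance of timer from where it was at the start of the episode above 0.025 m).
It fails at once if the spatula is moved by more than 25 mm (distance of spatula from where it was at the start of the episode above 0.025 m).
It also fails if it takes over 115 s, if anything falls off the work surface, if the arm or the gripper's body presses on something with over 40 N, if the wrist force passes 120 N, or if a joint passes its speed limit or range.

## Working session

There is one attempt and no reset: what is moved stays moved. The work goes in short steps, Python scripts to look and compute and a tool call to move; the robot and the scene stay as the last step left them, time stands still between calls to the robot, and variables do not carry over. Pictures are saved under pics/ and viewed, at most 14 in all, crops included, and the job is handed in when it is done.

Besides the shell and the picture viewer there is one more tool, called as name([rows], argument=value, ...), one row to a line, values as JSON. step_arm: Moves the arm, as the interface text tells. Its arguments: {"type":"object","properties":{"plan":{"type":"array","items":{"type":"array","items":{"type":"number","minimum":-1,"maximum":1}}}},"required":["plan"]}

```bash
mkdir -p pics; ls; cat > h.py <<'E'
import numpy as np, cv2
from workcell import get_obs, vision, ctrl
E
python3 - <<'E'
from h import *
o=get_obs()
print({k:np.round(v,3).tolist() for k,v in o.items()})
for n in ("scene","top"):
    im=vision.get_image(n); np.savez(f"{n}0.npz",**im)
    cv2.imwrite(f"pics/{n}0.png",im["pixels"][:,:,::-1]); print(n,im["fx"],im["fy"],im["cx"],im["cy"],np.round(im["T"],3).tolist())
E
```

```text
pics
{'t': 0.0, 'qpos': [-1.329, 0.424, 1.631, -0.0, 1.089, -0.019], 'qvel': [0.001, -0.001, -0.0, 0.0, 0.0, 0.001], 'joint_torque': [0.0, -54.462, -27.367, 0.064, 0.023, -0.0], 'ee_pos': [161.035, -603.332, 221.919], 'orientation': [-3.113, -0.408, 0.0], 'ft_force': [0.527, -0.353, 0.891], 'moment': [0.001, -0.032, -0.032], 'grasp_force': 0.0, 'width': 88.044}
scene 513.5461260871447 513.5461260871447 315.69327878196214 205.5620032988033 [[-0.651, -0.402, 0.644, -506.012], [-0.759, 0.347, -0.55, 895.696], [-0.002, -0.847, -0.531, 893.788], [0.0, 0.0, 0.0, 1.0]]
top 454.6756343459697 454.6756343459697 323.0787149746536 189.37728078368409 [[0.026, -0.988, 0.153, 350.191], [-1.0, -0.028, -0.01, 34.468], [0.014, -0.153, -0.988, 1192.244], [0.0, 0.0, 0.0, 1.0]]
```

View pics/top0.png

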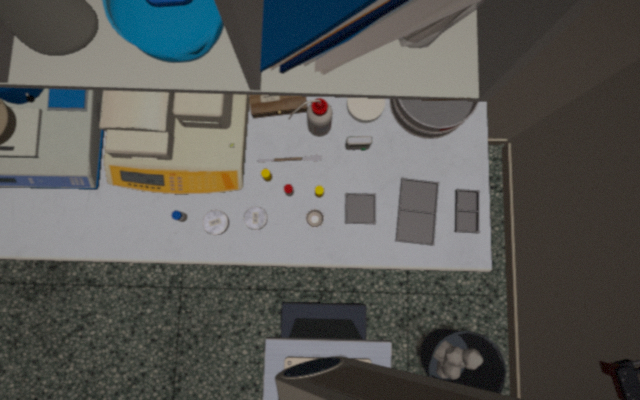

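View pics/scene0.png

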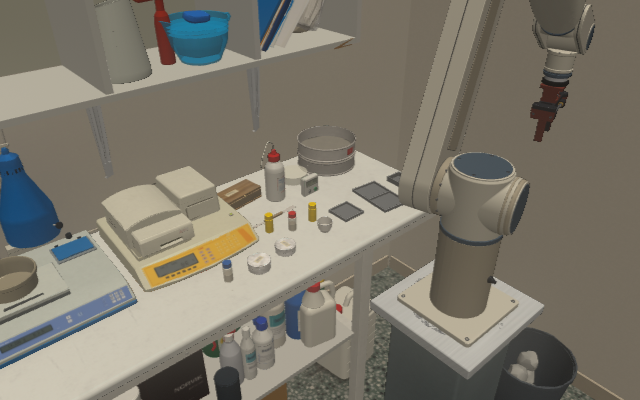

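The top view shows the blue vial at (178,215), tins at (215,222) and (256,217), the red vial at (288,188) and yellow look-alikes at (266,174) and (319,190). The crucible is at (314,217), and the trays are at (360,208), (417,211) and (466,211). In the scene view, the blue vial is at (228,270), the red vial at (292,220), the tins at (259,262) and (285,245), and the crucible at (325,225).

```bash
cat >> h.py <<'E'
def ray(im,uv,T=None):
    T=im["T"] if T is None else T
    d=T[:3,:3]@np.array([(uv[0]-im["cx"])/im["fx"],(uv[1]-im["cy"])/im["fy"],1.0])
    return T[:3,3],d/np.linalg.norm(d)
def onplane(im,uv,z,T=None):
    o,d=ray(im,uv,T); return o+d*(z-o[2])/d[2]
def meet(r1,r2):
    (o1,d1),(o2,d2)=r1,r2
    s=np.linalg.lstsq(np.c_[d1,-d2],o2-o1,rcond=None)[0]
    p,q=o1+s[0]*d1,o2+s[1]*d2
    return (p+q)/2,np.linalg.norm(p-q)
def blobs(mask,box,amin):
    m=np.zeros_like(mask,np.uint8); x0,y0,x1,y1=box; m[y0:y1,x0:x1]=mask[y0:y1,x0:x1]
    n,l,st,c=cv2.connectedComponentsWithStats(m)
    return [(c[i],st[i],l==i) for i in range(1,n) if st[i,4]>=amin]
E
python3 - <<'E'
from h import *
t=dict(np.load("top0.npz")); s=dict(np.load("scene0.npz"))
ht=cv2.cvtColor(t["pixels"],cv2.COLOR_RGB2HSV); hs=cv2.cvtColor(s["pixels"],cv2.COLOR_RGB2HSV)
def col(h,lo,hi): return ((h[...,0]>=lo)&(h[...,0]<=hi)&(h[...,1]>120)&(h[...,2]>60))
for n,lo,hi in (("blue",100,125),("red",0,6),("red2",172,180),("yel",22,35)):
    print(n,"top",[(b[0].round(1).tolist(),b[1][4], onplane(t,b[0],60).round(0).tolist()) for b in blobs(col(ht,lo,hi),(165,160,340,240),4)])
    print(n,"scn",[(b[0].round(1).tolist(),b[1][4], onplane(s,b[0],55).round(0).tolist()) for b in blobs(col(hs,lo,hi),(210,195,335,290),4)])
# trays
g=cv2.cvtColor(t["pixels"],cv2.COLOR_RGB2GRAY)
print("gray at table",g[240,300],"tray",g[208,360],g[200,417],g[203,466])
for c,st,m in blobs(g<140,(340,172,486,252),60):
    r=cv2.minAreaRect(np.argwhere(m)[:,::-1].astype(np.float32)); print("tray",c.round(1),st[4],np.round(r[1],1),round(r[2],1),onplane(t,c,8).round(0), [onplane(t,p,8)[:2].round(0).tolist() for p in cv2.boxPoints(r)])
for n,uv,z in (("tin1",(215,222),28),("tin2",(256,217),28),("cru",(314,217),36),("timer",(358,142),68),("sp",(290,158),8)):
    d=t["depth"][uv[1],uv[0]]; p=t["T"]@np.r_[(np.array(uv)-[t["cx"],t["cy"]])/t["fx"]*d,d,1]
    print(n,onplane(t,uv,z).round(0),"depthpt",p[:3].round(0))
E
```

```text
blue top [([176.2, 214.7], np.int32(59), [451.0, 387.0, 60.0])]
blue scn [([226.6, 262.2], np.int32(24), [452.0, 384.0, 55.0])]
red top [([287.8, 188.9], np.int32(38), [524.0, 112.0, 60.0])]
red scn [([291.7, 214.0], np.int32(45), [523.0, 112.0, 55.0]), ([314.7, 286.5], np.int32(61), [229.0, 272.0, 55.0])]
red2 top [([287.7, 189.1], np.int32(18), [524.0, 112.0, 60.0])]
red2 scn []
yel top [([265.7, 174.1], np.int32(87), [561.0, 169.0, 60.0]), ([319.0, 190.4], np.int32(76), [523.0, 33.0, 60.0])]
yel scn [([312.0, 211.4], np.int32(134), [494.0, 56.0, 55.0]), ([268.6, 222.2], np.int32(141), [532.0, 190.0, 55.0])]
gray at table 155 tray 99 97 91
tray [416.7 211.3] 2627 [40.7 65.9] 5.2 [ 483. -225.    8.] [[401.0, -164.0], [574.0, -180.0], [568.0, -287.0], [394.0, -270.0]]
tray [466.5 210.8] 1158 [45. 27.] 90.0 [ 487. -356.    8.] [[547.0, -321.0], [549.0, -393.0], [430.0, -390.0], [428.0, -319.0]]
tray [360.  208.2] 1028 [32. 32.] 90.0 [487. -76.   8.] [[528.0, -33.0], [531.0, -117.0], [446.0, -118.0], [444.0, -34.0]]
tin1 [438. 297.  28.] depthpt [438. 296.  32.]
tin2 [454. 193.  28.] depthpt [455. 193.  23.]
cru [458.  44.  36.] depthpt [461.  44.   0.]
timer [649. -62.  68.] depthpt [649. -63.  67.]
sp [616. 113.   8.] depthpt [615. 113.  10.]
```

step_arm([
  [1,0,0,0,0,0,1],
  [1,0,0,0,0,0,1],
  [1,0,0,-0.2,0,0,0.18],
  [1,0.7,-0.9,-0.2,0,0,0],
  [1,0.7,-0.9,-0.2,0,0,0],
  [1,0.7,-0.9,-0.2,0,0,0],
  [1,0.7,-0.9,-0.2,0,0,0],
  [1,0.7,-0.9,0,0,0,0],
  [1,0.7,-0.9,0,0,0,0],
  [1,0.7,-0.9,0,0,0,0],
  [1,0.5,-0.9,0,0,0,0],
  [1,0,0,0,0,0,0],
  [1,0,0,0,0,0,0],
])

```text
t: 1.72
ee_pos: [431.5, -244.2, 273.1]
orientation: [3.141, 0.002, 0.0]
ft_force: [0.1, -1.2, 0.6]
width: 87.7
grasp_force: 0.0
```

```bash
cat >> h.py <<'E'
from scipy.spatial.transform import Rotation as R
def wrist(name):
    o=get_obs(); im=vision.get_image("wrist")
    T=np.eye(4); T[:3,:3]=R.from_rotvec(o["orientation"]).as_matrix(); T[:3,3]=o["ee_pos"]
    im["T"]=T@im["T_tool_cam"]; np.savez(name+".npz",**im)
    cv2.imwrite(f"pics/{name}.png",im["pixels"][:,:,::-1]); return o,im
def load(name): return dict(np.load(name+".npz"))
E
python3 - <<'E'
from h import *
o,im=wrist("w1"); print(o["t"],np.round(o["ee_pos"],1),np.round(o["orientation"],3),o["qpos"].round(2) if hasattr(o["qpos"],"round") else o["qpos"])
print(im["fx"],im["cx"],im["cy"],np.round(im["T_tool_cam"],3).tolist())
E
```

```text
1.725 [ 431.5 -244.2  273.1] [3.141e+00 2.000e-03 0.000e+00] [-0.54  0.17  1.86 -0.    1.11  1.03]
278.619271787612 320.42768387696987 201.80593945192777 [[-0.0, -0.956, -0.295, 81.133], [1.0, -0.0, 0.001, 0.626], [-0.001, -0.295, 0.956, -161.457], [0.0, 0.0, 0.0, 1.0]]
```

View pics/w1.png

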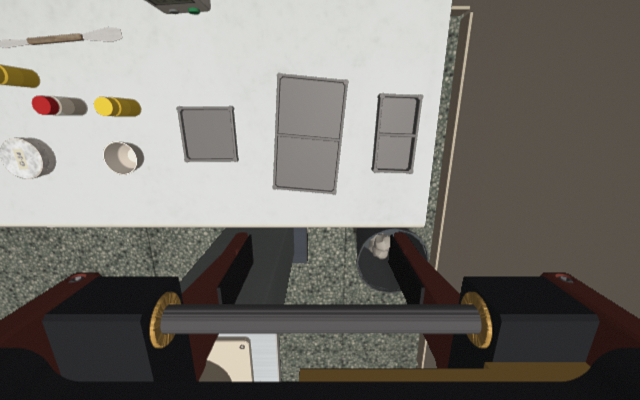

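The wrist view shows the square tray at (208,134), the tin tray at (310,133), the vial tray at (397,133), the crucible at (122,157) and the red vial cap at (44,105).

step_arm([
  [1,0,-0.9,0,0,0,0],
  [1,0,-0.9,0,0,0,0],
  [1,0,-0.9,0,0,0,0],
  [1,0,-0.9,0,0,0,0],
  [1,0,-0.9,0,0,0,0],
  [1,0,-0.9,0,0,0,0],
  [1,0,-0.9,0,0,0,0],
  [1,0,-0.9,0,0,0,0],
  [1,0,-0.9,0,0,0,0],
  [1,0,0,0,0,0,0],
  [1,0,0,0,0,0,0],
])

```text
t: 3.15
ee_pos: [431.9, 159.8, 272.6]
orientation: [3.141, -0.002, -0.001]
ft_force: [0.2, -0.2, 0.1]
width: 87.9
grasp_force: 0.0
```

```bash
python3 - <<'E'
from h import *
o,im=wrist("w2"); print(o["t"],np.round(o["ee_pos"],1),np.round(o["orientation"],3),np.round(o["qpos"],2))
E
```

```text
3.15 [431.9 159.8 272.6] [ 3.141e+00 -2.000e-03 -1.000e-03] [ 0.33  0.11  1.93 -0.    1.1   1.9 ]
```

View pics/w2.png

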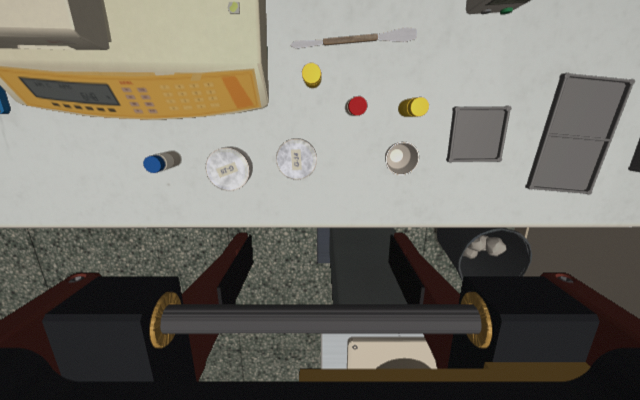

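Wrist view 2 shows the blue cap at (153,164), tins at (227,169) and (296,159), the red cap at (357,106) and the crucible at (401,158). The square tray is at (478,134), the tin tray is on the right at (580,133), and the yellow look-alikes are at (311,74) and (418,107).

```bash
python3 - <<'E'
from h import *
w1,w2,t=load("w1"),load("w2"),load("top0")
def rimfit(im,c,r0):   # circle at strong edges by Hough near c
    g=cv2.cvtColor(im["pixels"],cv2.COLOR_RGB2GRAY); x0,y0=c[0]-40,c[1]-40
    x0=max(x0,0); k=4; cr=cv2.resize(g[y0:y0+80,x0:x0+80],None,fx=k,fy=k,interpolation=cv2.INTER_CUBIC)
    h=cv2.HoughCircles(cv2.GaussianBlur(cr,(7,7),0),cv2.HOUGH_GRADIENT,1.5,400,param1=80,param2=15,minRadius=int(k*(r0-4)),maxRadius=int(k*(r0+5)))
    a=h[0,0]; return ((a[0]+.5)/k-.5+x0,(a[1]+.5)/k-.5+y0),a[2]/k
P={}
for n,c2,r,z,c1 in (("tinL",(227,169),21,28,None),("tinR",(296,159),20,28,(21,158)),("cru",(401,158),16,36,(122,157))):
    u2,q=rimfit(w2,c2,r); p=onplane(w2,u2,z); print(n,np.round(u2,1),round(q,1),"plane",p.round(1))
    x,y=int(u2[0]),int(u2[1]); print("   diam mm",2*q*w2["depth"][y,x]/w2["fx"], "depth",w2["depth"][y,x])
    if c1:
        u1,q1=rimfit(w1,c1,r); X,e=meet(ray(w1,u1),ray(w2,u2)); print("   w1",np.round(u1,1),round(q1,1),"tri",X.round(1),"gap",e.round(1))
# colour caps
def cap(im,lo,hi,box):
    h=cv2.cvtColor(im["pixels"],cv2.COLOR_RGB2HSV); m=((h[...,0]>=lo)&(h[...,0]<=hi)|((lo==0)&(h[...,0]>172)))&(h[...,1]>130)&(h[...,2]>60)
    b=max(blobs(m,box,10),key=lambda b:b[1][4]); return b[0],b[1]
b2,s=cap(w2,100,125,(130,140,190,190)); bt,_=cap(t,100,125,(165,200,190,230))
X,e=meet(ray(w2,b2),ray(t,bt)); print("blue",b2.round(1),s,onplane(w2,b2,58).round(1),"tri top",X.round(1),e.round(1))
r2,s=cap(w2,0,8,(335,85,380,125)); r1,_=cap(w1,0,8,(20,90,75,120)); 
X,e=meet(ray(w2,r2),ray(w1,r1)); print("red",r2.round(1),s,onplane(w2,r2,58).round(1),"tri w1",X.round(1),e.round(1))
# trays
def tray(im,c):
    h=cv2.cvtColor(im["pixels"],cv2.COLOR_RGB2GRAY); m=cv2.morphologyEx((h<160).astype(np.uint8),cv2.MORPH_OPEN,np.ones((3,3)))
    m[:60]=0;m[222:]=0
    b=[b for b in blobs(m,(120,60,640,222),300) if b[2][c[1],c[0]]]
    r=cv2.minAreaRect(np.argwhere(b[0][2])[:,::-1].astype(np.float32)); return r
for n,c1,c2,sz in (("cru_tray",(208,134),(478,134),80),("tin_tray",(310,110),(572,110),168),("vial_tray",(397,113),None,112)):
    for nm,im,c in (("w1",w1,c1),("w2",w2,c2)):
        if c is None: continue
        r=tray(im,c); z=18 if n[0]=="v" else 10
        k=np.array([onplane(im,p,z)[:2] for p in cv2.boxPoints(r)])
        print(n,nm,np.round(r[0],1),"centre",onplane(im,r[0],z).round(1),"corners mean",k.mean(0).round(1),"sides",[np.linalg.norm(k[i]-k[i-1]).round(0) for i in range(4)],"ang",[np.degrees(np.arctan2(*(k[1]-k[0])[::-1])).round(1)])
        if nm=="w1": r1=r
    if c2: X,e=meet(ray(w1,r1[0]),ray(w2,r[0])); print("   tri",X.round(1),e.round(1))
E
```

```text
tinL [225.4 170.8] 23.3 plane [435.8 298.6  28. ]
   diam mm 68.3592171865939 depth 409.3755
tinR [295.6 157.1] 20.0 plane [455.9 194.7  28. ]
   diam mm 58.62104591763634 depth 407.30557
   w1 [ 18.6 163.9] 23.5 tri [450.6 194.5  29. ] gap 10.7
cru [401.7 157.6] 15.6 plane [456.   42.7  36. ]
   diam mm 48.384602852513055 depth 431.04343
   w1 [123.8 153.2] 20.4 tri [457.7  40.2  27.2] gap 5.9
blue [152.2 163.9] [144 156  17  17 225] [451.2 386.4  58. ] tri top [451.4 387.1  57.4] 0.8
red [357.  105.5] [348  97  19  18 274] [525.6 111.8  58. ] tri w1 [525.8 111.1  52.9] 0.1
cru_tray w1 [207.5 133.5] centre [487.6 -78.   10. ] corners mean [486.4 -77.9] sides [np.float64(80.0), np.float64(88.0), np.float64(80.0), np.float64(93.0)] ang [np.float64(-89.9)]
cru_tray w2 [478.5 133.5] centre [487.6 -75.8  10. ] corners mean [486.5 -76. ] sides [np.float64(82.0), np.float64(95.0), np.float64(83.0), np.float64(100.0)] ang [np.float64(-89.0)]
   tri [487.5 -77.1   7.7] 0.1
tin_tray w1 [306.4 133.7] centre [ 487.4 -224.6   10. ] corners mean [ 482.5 -224.2] sides [np.float64(112.0), np.float64(167.0), np.float64(99.0), np.float64(168.0)] ang [np.float64(-9.0)]
tin_tray w2 [579.7 133.4] centre [ 487.5 -225.9   10. ] corners mean [ 481.  -226.3] sides [np.float64(127.0), np.float64(185.0), np.float64(110.0), np.float64(193.0)] ang [np.float64(-4.9)]
   tri [ 487.5 -224.6   11.4] 0.1
vial_tray w1 [396.4 133.4] centre [ 488.5 -355.8   18. ] corners mean [ 486.1 -355.9] sides [np.float64(68.0), np.float64(114.0), np.float64(63.0), np.float64(115.0)] ang [np.float64(-2.1)]
```

```bash
cat >> h.py <<'E'
def cloud(im):
    v,u=np.mgrid[:400,:640]; d=im["depth"].astype(float)
    P=np.stack([(u-im["cx"])/im["fx"]*d,(v-im["cy"])/im["fy"]*d,d,np.ones_like(d)],-1)
    return (P@im["T"].T)[...,:3]
E
python3 - <<'E'
from h import *
w1,w2=load("w1"),load("w2")
for nm,im in (("w1",w1),("w2",w2)):
    g=cv2.cvtColor(im["pixels"],cv2.COLOR_RGB2GRAY); m=cv2.morphologyEx((g<160).astype(np.uint8),cv2.MORPH_OPEN,np.ones((3,3)))
    C=cloud(im); C[...,2]=np.where(im["depth"]>0,C[...,2],-99)
    for n,c,z in (("cru_tray",(208,134),10),("tin_tray",(310,110),10),("vial_tray",(397,113),18)) if nm=="w1" else (("cru_tray",(478,134),10),("tin_tray",(572,110),10)):
        b=[b for b in blobs(m,(120,60,636,222),300) if b[2][c[1],c[0]]][0]
        cn=cv2.findContours(b[2].astype(np.uint8),cv2.RETR_EXTERNAL,cv2.CHAIN_APPROX_NONE)[0][0][:,0]
        k=np.array([onplane(im,p,z)[:2] for p in cn],np.float32); r=cv2.minAreaRect(k)
        zz=C[...,2][b[2]]; print(nm,n,"world rect",np.round(r[0],1),np.round(r[1],0),round(r[2],1),"z pct",np.percentile(zz,[5,50,97]).round(1))
    zm=(C[...,2]>14)&(C[...,2]<75)&(C[...,0]<545)&(C[...,0]>405)
    for c,st,mm in blobs(zm,(0,60,440,222),60):
        P=C[mm]; ht=np.percentile(P[:,2],90); T=P[P[:,2]>ht-6]; (x,y),rad=cv2.minEnclosingCircle(T[:,:2].astype(np.float32))
        print(nm,"blob px",c.round(0),"n",st[4],"top z",ht.round(1),"c",round(x,1),round(y,1),"diam",round(2*rad,1))
    tb=C[100:220,120:440][(abs(C[100:220,120:440,2])<8)]; print("table z",np.median(tb[:,2]).round(2))
E
```

```text
w1 cru_tray world rect [486.4 -78.8] [79. 82.] 0.1 z pct [0.7 2.4 9.6]
w1 tin_tray world rect [ 482.3 -226.6] [100. 168.] 84.8 z pct [0.9 2.4 9.7]
w1 vial_tray world rect [ 486.2 -354.6] [ 63. 111.] 88.1 z pct [ 1.1  2.9 18.1]
w1 blob px [397. 132.] n 815 top z 18.2 c 486.9 -356.8 diam 126.2
w1 blob px [ 55. 105.] n 821 top z 59.3 c 524.9 110.3 diam 26.2
w1 blob px [114. 106.] n 700 top z 59.4 c 524.3 31.5 diam 25.1
w1 blob px [ 24. 157.] n 1570 top z 25.7 c 453.3 193.0 diam 62.7
w1 blob px [121. 157.] n 709 top z 34.6 c 455.1 41.6 diam 49.3
table z -0.37
w2 cru_tray world rect [486.4 -74.6] [81. 86.] 1.0 z pct [ 1.1  2.9 10.2]
w2 tin_tray world rect [ 482.8 -222.4] [109. 169.] 84.9 z pct [ 1.2  2.9 10.1]
w2 blob px [145. 103.] n 5994 top z 42.6 c 544.3 400.7 diam 323.9
w2 blob px [356. 106.] n 346 top z 60.3 c 525.9 111.1 diam 23.5
w2 blob px [414. 107.] n 472 top z 60.1 c 524.9 32.5 diam 24.5
w2 blob px [296. 158.] n 1331 top z 26.2 c 452.7 194.5 diam 60.3
w2 blob px [405. 159.] n 427 top z 35.5 c 455.2 42.1 diam 47.8
w2 blob px [228. 168.] n 1555 top z 30.2 c 438.8 295.8 diam 64.8
w2 blob px [160. 162.] n 545 top z 59.6 c 451.5 386.8 diam 24.4
table z -0.79
```

step_arm([
  [1,0.42,-0.7,0.4,0,0,0],
  [1,0,0,0.96,0,0,0],
  [1,0,0,0.96,0,0,0],
  [1,0,0,0.96,0,0,0],
  [1,0,0,0.96,0,0,0],
  [1,0,0,0,0,0,0],
  [1,0,0,0,0,0,0],
])

```text
t: 4.08
ee_pos: [453.9, 195.4, 62.0]
orientation: [-3.141, 0.003, -0.002]
ft_force: [0.2, 0.2, 1.0]
width: 88.0
grasp_force: 0.0
```

step_arm([
  [1,0,0,0.7,0,0,0],
  [1,0,0,0.34,0,0,0],
  [1,0,0,0,0,0,0],
  [-1,0,0,0,0,0,0],
  [-1,0,0,0,0,0,0],
  [-1,0,0,0,0,0,0],
  [-1,0,0,0,0,0,0],
  [-1,0,0,0,0,0,0],
  [-1,0,0,0,0,0,0],
])

```text
t: 5.2
ee_pos: [453.2, 196.1, 9.2]
orientation: [-3.141, 0.001, -0.001]
ft_force: [-1.1, -0.8, 6.4]
width: 58.4
grasp_force: 30.0
```

step_arm([
  [-1,0,0,-0.3,0,0,0],
  [-1,0,0,-0.6,0,0,0],
  [-1,0,0,-0.7,0,0,0],
  [-1,0,0,0,0,0,0],
  [-1,0.1,0.5,0,0,0,0],
  [-1,0.14,0.8,0,0,0,0],
  [-1,0.14,0.8,0,0,0,0],
  [-1,0.14,0.8,0,0,0,0],
  [-1,0.14,0.8,0,0,0,0],
  [-1,0.14,0.8,0,0,0,0],
  [-1,0.14,0.8,0,0,0,0],
  [-1,0.14,0.8,0,0,0,0],
  [-1,0.14,0.8,0,0,0,0],
  [-1,0.14,0.8,0,0,0,0],
  [-1,0.1,0.8,0,0,0,0],
  [-1,0,0,0,0,0,0],
  [-1,0,0,0,0,0,0],
])

```text
t: 7.32
ee_pos: [524.5, -228.4, 87.8]
orientation: [-3.141, 0.002, 0.003]
ft_force: [-0.7, -0.0, -0.9]
width: 58.6
grasp_force: 30.0
```

step_arm([
  [-1,0,0,0.5,0,0,0],
  [-1,-0.02,0,0.7,0,0,0],
  [-1,0,0,0.2,0,0,0],
  [-1,0,0,0.12,0,0,0],
  [-1,0,0,0,0,0,0],
  [-1,0,0,0,0,0,0],
])

```text
t: 8.07
ee_pos: [525.2, -229.3, 13.6]
orientation: [3.141, -0.001, 0.002]
ft_force: [0.1, -0.5, -0.1]
width: 58.3
grasp_force: 30.0
```

step_arm([
  [0.6,0,0,0,0,0,0],
  [0.6,0,0,0,0,0,0],
  [0.6,0,0,0,0,0,0],
  [0.6,0,0,-0.3,0,0,0],
  [1,0,0,-0.8,0,0,0],
  [1,0,0,-0.6,0,0,0],
  [1,-0.12,-0.8,0,0,0,0],
  [1,-0.16,-1,0,0,0,0],
  [1,-0.16,-1,0,0,0,0],
  [1,-0.16,-1,0,0,0,0],
  [1,-0.16,-1,0,0,0,0],
  [1,-0.16,-1,0,0,0,0],
  [1,-0.16,-1,0,0,0,0],
  [1,-0.16,-1,0,0,0,0],
  [1,-0.16,-1,0,0,0,0],
  [1,-0.16,-1,0,0,0,0],
  [1,-0.16,-0.7,0,0,0,0],
  [1,0,0,0,0,0,0],
  [1,0,0,0,0,0,0],
])

```text
t: 10.45
ee_pos: [438.8, 295.5, 98.1]
orientation: [3.141, -0.001, 0.0]
ft_force: [0.5, 0.5, 0.5]
width: 87.6
grasp_force: 0.0
```

```bash
python3 - <<'E'
from h import *
o,im=wrist("w3"); print(o["t"],np.round(o["ee_pos"],1))
t=vision.get_image("top"); np.savez("top1.npz",**t)
cv2.imwrite("pics/mix1.png",np.vstack([im["pixels"][:,:,::-1],cv2.resize(t["pixels"][130:250,160:500,::-1],(640,200))]))
E
```

```text
10.45 [438.8 295.5  98.1]
```

View pics/mix1.png

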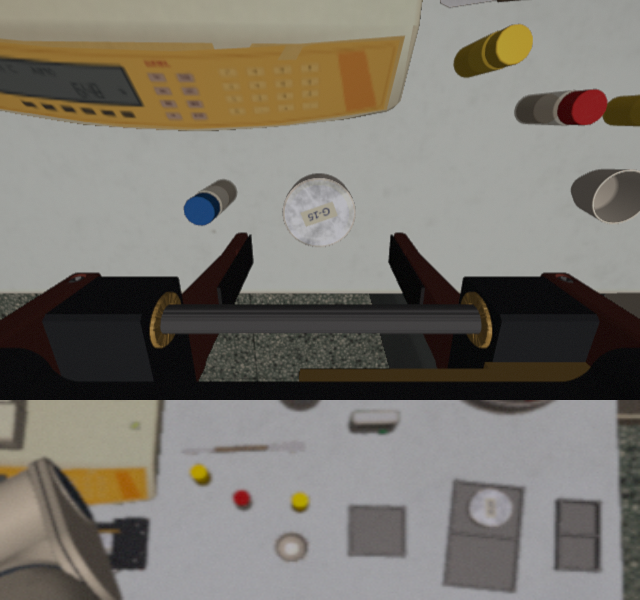

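The tin sits centred in the far bay (picture (490,507)), and tin_b is centred between the fingers at (319,211).

step_arm([
  [1,0,0,0.6,0,0,0],
  [1,0,0,0.8,0,0,0],
  [1,0,0,0.36,0,0,0],
  [1,0,0,0,0,0,0],
  [-1,0,0,0,0,0,0],
  [-1,0,0,0,0,0,0],
  [-1,0,0,0,0,0,0],
  [-1,0,0,0,0,0,0],
  [-1,0,0,0,0,0,0],
])

```text
t: 11.68
ee_pos: [439.5, 296.3, 10.6]
orientation: [-3.141, 0.001, -0.002]
ft_force: [0.4, -0.7, 7.0]
width: 62.5
grasp_force: 30.0
```

step_arm([
  [-1,0,0,-0.3,0,0,0],
  [-1,0,0,-0.6,0,0,0],
  [-1,0,0,-0.7,0,0,0],
  [-1,0.04,0.5,0,0,0,0],
  [-1,0,0.8,0,0,0,0],
  [-1,0,0.9,0,0,0,0],
  [-1,0,0.9,0,0,0,0],
  [-1,0,0.9,0,0,0,0],
  [-1,0,0.9,0,0,0,0],
  [-1,0,0.9,0,0,0,0],
  [-1,0,0.9,0,0,0,0],
  [-1,0,0.9,0,0,0,0],
  [-1,0,0.9,0,0,0,0],
  [-1,0,0.9,0,0,0,0],
  [-1,0,0.8,0,0,0,0],
  [-1,0,0.16,0,0,0,0],
  [-1,0,0,0,0,0,0],
  [-1,0,0,0,0,0,0],
])

```text
t: 13.92
ee_pos: [440.2, -220.8, 89.8]
orientation: [-3.141, -0.0, 0.001]
ft_force: [-0.4, 0.5, 0.2]
width: 62.4
grasp_force: 30.0
```

step_arm([
  [-1,0.02,0.02,0.5,0,0,0],
  [-1,0,0,0.7,0,0,0],
  [-1,0,0,0.2,0,0,0],
  [-1,0,0,0.12,0,0,0],
  [-1,0,0,0,0,0,0],
  [-1,0,0,0,0,0,0],
  [0.7,0,0,0,0,0,0],
  [0.7,0,0,0,0,0,0],
  [0.7,0,0,0,0,0,0],
  [0.7,0,0,-0.3,0,0,0],
  [1,0,0,-0.8,0,0,0],
  [1,0,0,-0.6,0,0,0],
  [1,0,0,0,0,0,0],
  [1,0,0,0,0,0,0],
])

```text
t: 15.68
ee_pos: [441.2, -222.9, 98.7]
orientation: [-3.142, 0.001, -0.0]
ft_force: [-0.8, -0.5, -1.0]
width: 87.5
grasp_force: 0.0
```

step_arm([
  [1,0.04,-0.8,0,0,0,0],
  [1,0.05,-0.9,0,0,0,0],
  [1,0.05,-0.9,0,0,0,0],
  [1,0.05,-0.9,0,0,0,0],
  [1,0.05,-0.9,0,0,0,0],
  [1,0.04,-0.9,0,0,0,0],
  [1,0,0,0,0,0,0],
  [1,0,0,0,0,0,0],
])

```text
t: 16.68
ee_pos: [454.9, 41.7, 97.9]
orientation: [3.141, -0.0, -0.003]
ft_force: [-0.6, -0.1, 0.2]
width: 88.0
grasp_force: 0.0
```

```bash
python3 - <<'E'
from h import *
o,im=wrist("w4"); print(o["t"],np.round(o["ee_pos"],1))
t=vision.get_image("top"); np.savez("top2.npz",**t)
C=cloud(im); zm=(C[...,2]>14)&(C[...,2]<75)&(C[...,0]<545)&(C[...,0]>405)&(im["depth"]>0)
for c,st,mm in blobs(zm,(0,0,640,240),60):
    P=C[mm]; ht=np.percentile(P[:,2],90); T=P[P[:,2]>ht-6]; (x,y),rad=cv2.minEnclosingCircle(T[:,:2].astype(np.float32))
    print("blob px",c.round(0),"top z",ht.round(1),"c",round(x,1),round(y,1),"diam",round(2*rad,1))
cv2.imwrite("pics/mix2.png",np.vstack([im["pixels"][:,:,::-1],cv2.resize(t["pixels"][130:250,160:500,::-1],(640,200))]))
E
```

```text
16.675 [454.9  41.7  97.9]
blob px [ 42. 121.] top z 38.5 c 536.5 260.9 diam 63.0
blob px [623. 136.] top z 29.2 c 519.9 -216.8 diam 53.4
blob px [227. 130.] top z 59.9 c 526.1 111.0 diam 24.1
blob px [332. 132.] top z 60.2 c 524.5 32.5 diam 23.9
blob px [319. 220.] top z 35.4 c 455.1 41.9 diam 48.0
blob px [606. 217.] top z 33.2 c 445.6 -217.4 diam 58.6
```

View pics/mix2.png

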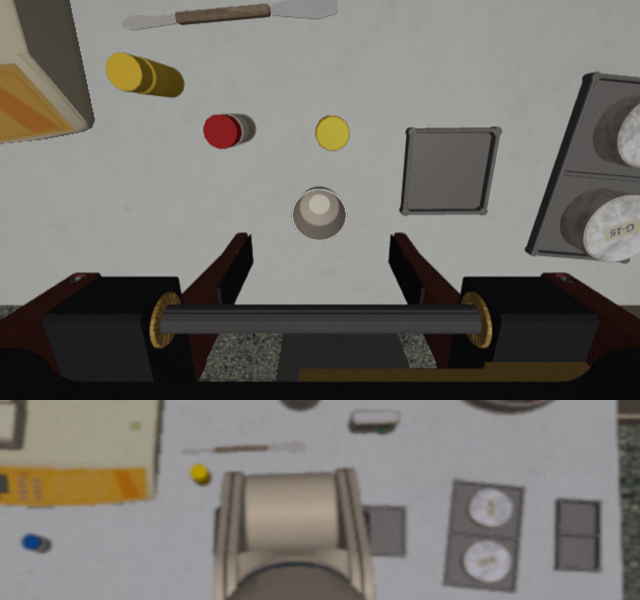

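Both tins sit flat in their bays, with tops at 29 and 33 mm. The crucible is centred between the fingers at (319,214).

step_arm([
  [1,0,0,0.6,0,0,0],
  [1,0,0,0.8,0,0,0],
  [1,0,0,0.26,0,0,0],
  [1,0,0,0,0,0,0],
  [-1,0,0,0,0,0,0],
  [-1,0,0,0,0,0,0],
  [-1,0,0,0,0,0,0],
  [-1,0,0,0,0,0,0],
  [-1,0,0,0,0,0,0],
  [-1,0,0,0,0,0,0],
  [-1,0,0,-0.3,0,0,0],
  [-1,0,0,0,0,0,0],
  [-1,0,0,0,0,0,0],
])

```text
t: 18.4
ee_pos: [455.8, 41.9, 31.0]
orientation: [-3.142, 0.001, -0.001]
ft_force: [0.1, 0.3, -0.3]
width: 45.8
grasp_force: 30.0
```

step_arm([
  [-1,0,0,-0.6,0,0,0],
  [-1,0,0,-0.4,0,0,0],
  [-1,0.12,0.4,0,0,0,0],
  [-1,0.2,0.8,0,0,0,0],
  [-1,0.2,0.8,0,0,0,0],
  [-1,0.1,0.38,0,0,0,0],
  [-1,0,0,0,0,0,0],
  [-1,0,0,0,0,0,0],
])

```text
t: 19.4
ee_pos: [485.9, -76.2, 80.4]
orientation: [-3.141, 0.001, 0.002]
ft_force: [0.0, -0.1, 0.2]
width: 45.2
grasp_force: 30.0
```

```bash
python3 - <<'E'
from h import *
o,im=wrist("w5"); print(o["t"],np.round(o["ee_pos"],1))
s=vision.get_image("scene")
cv2.imwrite("pics/mix3.png",np.vstack([im["pixels"][100:300,:,::-1],cv2.resize(s["pixels"][150:260,240:440,::-1],(640,352),interpolation=2)]))
E
```

```text
19.4 [485.9 -76.2  80.4]
```

View pics/mix3.png

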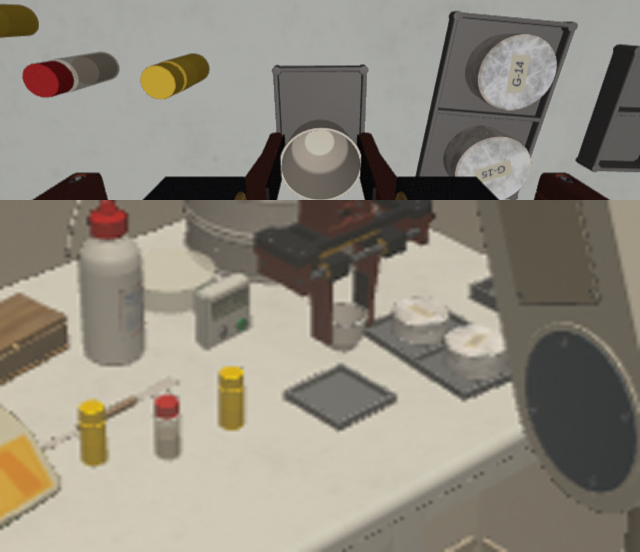

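The crucible hangs upright between the fingers (wrist crop (321,160)), and the square tray below it is centred on column 321.

step_arm([
  [-1,0,0.02,0.4,0,0,0],
  [-1,0,0,0.6,0,0,0],
  [-1,0,0,0.14,0,0,0],
  [-1,0,0,0.06,0,0,0],
  [-1,0,0,0,0,0,0],
  [-1,0,0,0,0,0,0],
])

```text
t: 20.25
ee_pos: [487.1, -78.1, 21.4]
orientation: [3.141, -0.001, 0.002]
ft_force: [-0.6, -0.1, -0.1]
width: 45.3
grasp_force: 30.0
```

Commanded height is now about 20, and release should be near 17.

step_arm([
  [-1,0,0,0.04,0,0,0],
  [-1,0,0,0.02,0,0,0],
  [-1,0,0,0,0,0,0],
])

```text
t: 20.62
ee_pos: [487.5, -78.2, 18.7]
orientation: [3.141, -0.001, 0.003]
ft_force: [-0.7, 2.0, 11.9]
width: 45.5
grasp_force: 30.0
```

step_arm([
  [0.6,0,0,0,0,0,0],
  [0.6,0,0,0,0,0,0],
  [0.6,0,0,0,0,0,0],
  [0.6,0,0,-0.3,0,0,0],
  [0.6,0,0,-0.8,0,0,0],
  [0.6,0,0,-0.7,0,0,0],
  [0.2,0.16,-0.8,0,0,0,0],
  [0.2,0.2,-1,0,0,0,0],
  [0.2,0.2,-1,0,0,0,0],
  [0.2,0.2,-0.98,0,0,0,0],
  [0.2,0,0,0,0,0,0],
  [0.2,0,0,0,0,0,0],
])

```text
t: 22.12
ee_pos: [524.3, 110.6, 108.1]
orientation: [3.141, -0.0, -0.0]
ft_force: [0.1, -0.6, -0.2]
width: 52.8
grasp_force: 0.0
```

```bash
python3 - <<'E'
from h import *
o,im=wrist("w6"); print(o["t"],np.round(o["ee_pos"],1))
C=cloud(im); zm=(C[...,2]>22)&(C[...,2]<75)&(C[...,0]<545)&(C[...,0]>405)&(im["depth"]>0)
for c,st,mm in blobs(zm,(0,0,640,240),60):
    P=C[mm]; ht=np.percentile(P[:,2],90); T=P[P[:,2]>ht-6]; (x,y),rad=cv2.minEnclosingCircle(T[:,:2].astype(np.float32))
    print("blob px",c.round(0),"top z",ht.round(1),"c",round(x,1),round(y,1),"diam",round(2*rad,1))
E
```

```text
22.125 [524.3 110.6 108.1]
blob px [ 85. 204.] top z 42.6 c 536.9 314.3 diam 153.5
blob px [319. 213.] top z 59.8 c 526.1 111.1 diam 24.3
blob px [410. 214.] top z 60.0 c 525.0 32.8 diam 24.1
blob px [520. 232.] top z 38.2 c 498.1 -77.8 diam 41.1
```

View pics/w6.png

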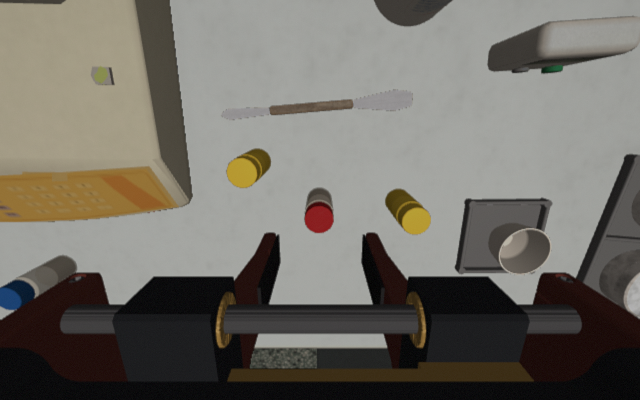

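The red cap is centred between the fingers at (319,217), and the crucible stands in its tray at (524,250).

step_arm([
  [0.2,0.03,0,0.6,0,0,0],
  [0.2,0,0,0.8,0,0,0],
  [0.2,0,0,0.34,0,0,0],
  [0.2,0,0,0,0,0,0],
  [-1,0,0,0,0,0,0],
  [-1,0,0,0,0,0,0],
  [-1,0,0,0,0,0,0],
  [-1,0,0,0,0,0,0],
  [-1,0,0,0,0,0,0],
  [-1,0,0,-0.3,0,0,0],
  [-1,0,0,-0.7,0,0,0],
  [-1,0,0,-0.4,0,0,0],
  [-1,0,0,0,0,0,0],
])

```text
t: 23.8
ee_pos: [527.5, 111.1, 92.7]
orientation: [-3.141, 0.001, -0.006]
ft_force: [-0.7, 0.1, -0.2]
width: 24.3
grasp_force: 30.0
```

step_arm([
  [-1,0,0,-0.2,0,0,0],
  [-1,0,0.5,0,0,0,0],
  [-1,-0.02,0.8,0,0,0,0],
  [-1,-0.02,0.9,0,0,0,0],
  [-1,-0.02,0.9,0,0,0,0],
  [-1,-0.02,0.9,0,0,0,0],
  [-1,-0.02,0.9,0,0,0,0],
  [-1,-0.02,0.9,0,0,0,0],
  [-1,-0.02,0.9,0,0,0,0],
  [-1,-0.02,0.9,0,0,0,0],
  [-1,-0.04,0.9,0,0,0,0],
  [-1,-0.06,0.84,0,0,0,0],
  [-1,0,0,0,0,0,0],
  [-1,0,0,0,0,0,0],
])

```text
t: 25.55
ee_pos: [512.2, -355.3, 99.9]
orientation: [-3.14, 0.002, 0.002]
ft_force: [1.0, -0.6, -0.5]
width: 24.1
grasp_force: 30.0
```

```bash
python3 - <<'E'
from h import *
o,im=wrist("w7"); print(o["t"],np.round(o["ee_pos"],1))
E
```

```text
25.55 [ 512.2 -355.3   99.9]
```

View pics/w7.png

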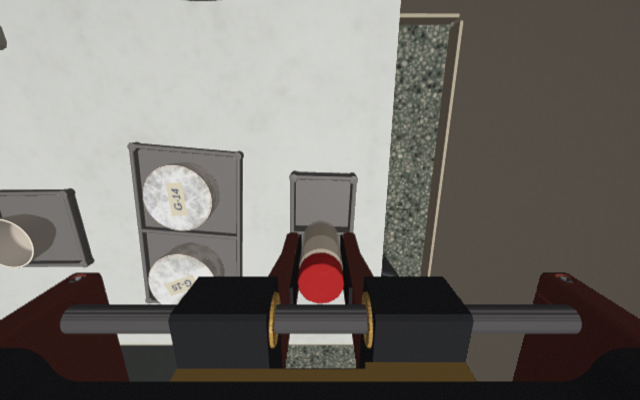

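The red vial hangs upright between the fingers, with its cap at (320,277). The vial tray is straight ahead, centred on column 324.

step_arm([
  [-1,0.02,0.03,0.4,0,0,0],
  [-1,0,0,0.6,0,0,0],
  [-1,0,0,0.4,0,0,0],
  [-1,0,0,0.08,0,0,0],
  [-1,0,0,0,0,0,0],
  [-1,0,0,0,0,0,0],
])

```text
t: 26.35
ee_pos: [514.5, -358.1, 27.5]
orientation: [3.141, -0.001, 0.002]
ft_force: [0.6, 1.2, -0.5]
width: 24.4
grasp_force: 30.0
```

step_arm([
  [-1,0,0,0.03,0,0,0],
  [-1,0,0,0.02,0,0,0],
  [-1,0,0,0,0,0,0],
])

```text
t: 26.72
ee_pos: [514.1, -357.8, 24.5]
orientation: [3.141, -0.001, 0.001]
ft_force: [-0.7, 0.5, 1.7]
width: 24.5
grasp_force: 30.0
```

step_arm([
  [0.1,0,0,0,0,0,0],
  [0.1,0,0,0,0,0,0],
  [0.1,0,0,0,0,0,0],
  [0.1,0,0,-0.3,0,0,0],
  [0.1,0,0,-0.7,0,0,0],
  [0.1,0,0,-0.7,0,0,0],
  [0.2,-0.06,-0.9,0,0,0,0],
  [0.2,-0.1,-1,0,0,0,0],
  [0.2,-0.1,-1,0,0,0,0],
  [0.2,-0.1,-1,0,0,0,0],
  [0.2,-0.1,-1,0,0,0,0],
  [0.2,-0.1,-1,0,0,0,0],
  [0.2,-0.1,-1,0,0,0,0],
  [0.2,-0.1,-1,0,0,0,0],
  [0.2,-0.1,-1,0,0,0,0],
  [0.2,-0.1,-1,0,0,0,0],
  [0.2,-0.1,-1,0,0,0,0],
  [0.2,-0.1,-1,0,0,0,0],
  [0.2,-0.1,-1,0,0,0,0],
  [0.2,-0.1,-1,0,0,0,0],
])

```text
t: 29.22
ee_pos: [446.4, 339.4, 110.4]
orientation: [-3.141, 0.001, -0.002]
ft_force: [-0.1, -0.2, 0.3]
width: 52.5
grasp_force: 0.0
```

step_arm([
  [0.2,0,-0.9,0,0,0,0],
  [0.2,0,0,0,0,0,0],
  [0.2,0,0,0,0,0,0],
])

```text
t: 29.6
ee_pos: [446.1, 381.8, 109.5]
orientation: [3.141, -0.001, -0.0]
ft_force: [0.1, 0.4, 0.2]
width: 52.9
grasp_force: 0.0
```

```bash
python3 - <<'E'
from h import *
o,im=wrist("w8"); print(o["t"],np.round(o["ee_pos"],1))
C=cloud(im); zm=(C[...,2]>22)&(C[...,2]<75)&(C[...,0]<500)&(C[...,0]>405)&(im["depth"]>0)
for c,st,mm in blobs(zm,(200,0,440,260),60):
    P=C[mm]; ht=np.percentile(P[:,2],90); T=P[P[:,2]>ht-6]; (x,y),rad=cv2.minEnclosingCircle(T[:,:2].astype(np.float32))
    print("blob px",c.round(0),"top z",ht.round(1),"c",round(x,1),round(y,1),"diam",round(2*rad,1))
t=vision.get_image("top"); C=cloud(t); zm=(C[...,2]>15)&(C[...,0]<560)&(C[...,0]>400)
for c,st,mm in blobs(zm,(330,150,490,250),12):
    P=C[mm]; ht=np.percentile(P[:,2],90); T=P[P[:,2]>ht-8]; print("top",c.round(0),ht.round(1),T.mean(0).round(0),st[4])
cv2.imwrite("pics/mix4.png",np.vstack([im["pixels"][:,:,::-1],cv2.resize(t["pixels"][170:245,330:490,::-1],(427,200),interpolation=2)[:, :].repeat(1,1) if 0 else cv2.copyMakeBorder(cv2.resize(t["pixels"][170:245,330:490,::-1],(427,200),interpolation=2),0,0,0,213,0)]))
E
```

```text
29.6 [446.1 381.8 109.5]
blob px [313. 208.] top z 59.9 c 451.4 387.2 diam 23.9
top [420. 195.] 31.6 [ 524. -230.   29.] 438
top [469. 206.] 62.9 [ 513. -357.   62.] 343
top [363. 206.] 39.8 [489. -80.  38.] 132
top [469. 211.] 21.2 [ 487. -359.   19.] 21
top [418. 227.] 35.8 [ 441. -224.   33.] 515
```

View pics/mix4.png

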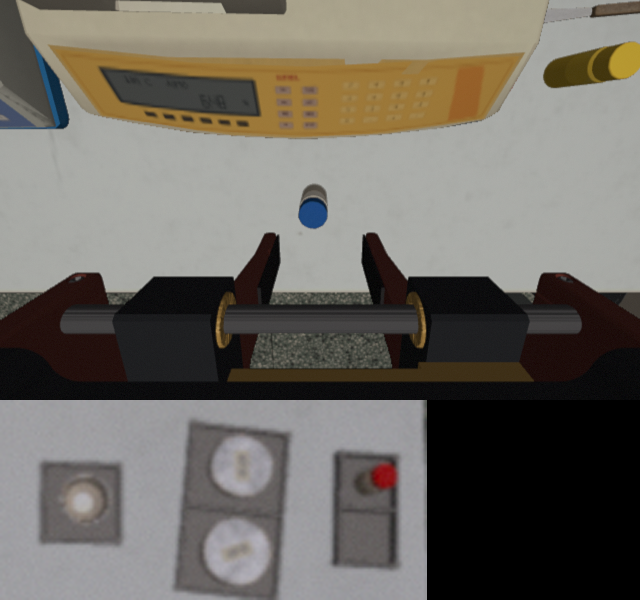

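All four placed items stand in their bays, with the red vial in the far bay (picture (383,476)). The blue cap at (313,213) is about 5 mm left of and ahead of the tool.

step_arm([
  [0.2,0.1,-0.1,0,0,0,0],
  [0.2,0,0,0.6,0,0,0],
  [0.2,0,0,0.8,0,0,0],
  [0.2,0,0,0.36,0,0,0],
  [0.2,0,0,0,0,0,0],
  [-1,0,0,0,0,0,0],
  [-1,0,0,0,0,0,0],
  [-1,0,0,0,0,0,0],
  [-1,0,0,0,0,0,0],
  [-1,0,0,0,0,0,0],
  [-1,0,0,-0.3,0,0,0],
  [-1,0,0,-0.7,0,0,0],
  [-1,0,0,-0.6,0,0,0],
  [-1,0,0,0,0,0,0],
])

```text
t: 31.45
ee_pos: [452.9, 388.6, 104.2]
orientation: [-3.138, 0.001, -0.006]
ft_force: [0.5, 0.1, -0.2]
width: 24.6
grasp_force: 30.0
```

step_arm([
  [-1,0,0.5,0,0,0,0],
  [-1,0.01,0.9,0,0,0,0],
  [-1,0.01,0.9,0,0,0,0],
  [-1,0.01,0.9,0,0,0,0],
  [-1,0.01,0.9,0,0,0,0],
  [-1,0.01,0.9,0,0,0,0],
  [-1,0.01,0.9,0,0,0,0],
  [-1,0.01,0.9,0,0,0,0],
  [-1,0.01,0.9,0,0,0,0],
  [-1,0.01,0.9,0,0,0,0],
  [-1,0.01,0.9,0,0,0,0],
  [-1,0.01,0.9,0,0,0,0],
  [-1,0.01,0.9,0,0,0,0],
  [-1,0.01,0.9,0,0,0,0],
  [-1,0.01,0.9,0,0,0,0],
  [-1,0,0.9,0,0,0,0],
  [-1,0,0.8,0,0,0,0],
  [-1,0,0,0,0,0,0],
  [-1,0,0,0,0,0,0],
])

```text
t: 33.83
ee_pos: [456.0, -351.6, 100.0]
orientation: [-3.139, 0.003, 0.004]
ft_force: [0.0, -0.3, 0.1]
width: 24.5
grasp_force: 30.0
```

step_arm([
  [-1,0.06,0.06,0.4,0,0,0],
  [-1,0,0,0.6,0,0,0],
  [-1,0,0,0.4,0,0,0],
  [-1,0,0,0.08,0,0,0],
  [-1,0,0,0,0,0,0],
  [-1,0,0,0.03,0,0,0],
  [-1,0,0,0,0,0,0],
])

```text
t: 34.7
ee_pos: [461.2, -355.9, 26.3]
orientation: [3.141, -0.001, 0.002]
ft_force: [-0.1, 0.9, 0.0]
width: 24.3
grasp_force: 30.0
```

step_arm([
  [-1,0,0,0.03,0,0,0],
  [-1,0,0,0,0,0,0],
])

```text
t: 34.95
ee_pos: [461.3, -355.9, 25.1]
orientation: [3.141, -0.001, 0.001]
ft_force: [-0.8, 0.7, 5.3]
width: 24.5
grasp_force: 30.0
```

The foot is on the tray floor, so I release, rise and back away for a look.

step_arm([
  [0.1,0,0,0,0,0,0],
  [0.1,0,0,0,0,0,0],
  [0.1,0,0,0,0,0,0],
  [0.1,0,0,-0.3,0,0,0],
  [0.1,0,0,-0.8,0,0,0],
  [0.1,0,0,-0.9,0,0,0],
  [0.1,0,0,-0.9,0,0,0],
  [0.1,-0.6,-0.7,-0.5,0,0,0],
  [0.1,-0.6,-0.8,-0.3,0,0,0],
  [0.1,0,-0.8,0,0,0,0],
  [0.1,0,0,0,0,0,0],
  [0.1,0,0,0,0,0,0],
])

```text
t: 36.45
ee_pos: [401.6, -241.1, 210.0]
orientation: [3.141, -0.0, 0.002]
ft_force: [-0.2, -0.4, 1.1]
width: 47.8
grasp_force: 0.0
```

```bash
python3 - <<'E'
from h import *
o,im=wrist("w9"); print(o["t"],np.round(o["ee_pos"],1))
C=cloud(im); zm=(C[...,2]>21)&(C[...,2]<75)&(C[...,0]<560)&(C[...,0]>400)&(im["depth"]>0)
for c,st,mm in blobs(zm,(0,0,640,240),60):
    P=C[mm]; ht=np.percentile(P[:,2],90); T=P[P[:,2]>ht-5]; (x,y),rad=cv2.minEnclosingCircle(T[:,:2].astype(np.float32))
    print("blob px",c.round(0),"top z",ht.round(1),"c",round(x,1),round(y,1),"diam",round(2*rad,1))
E
```

```text
36.45 [ 401.6 -241.1  210. ]
blob px [310.  77.] top z 29.3 c 524.4 -230.3 diam 60.3
blob px [68. 75.] top z 59.4 c 524.0 31.9 diam 25.6
blob px [427.  87.] top z 63.2 c 513.3 -358.6 diam 24.3
blob px [174. 112.] top z 38.1 c 486.2 -78.0 diam 49.1
blob px [306. 152.] top z 33.1 c 440.6 -224.2 diam 64.3
blob px [420. 136.] top z 63.1 c 460.7 -356.4 diam 23.7
```

View pics/w9.png

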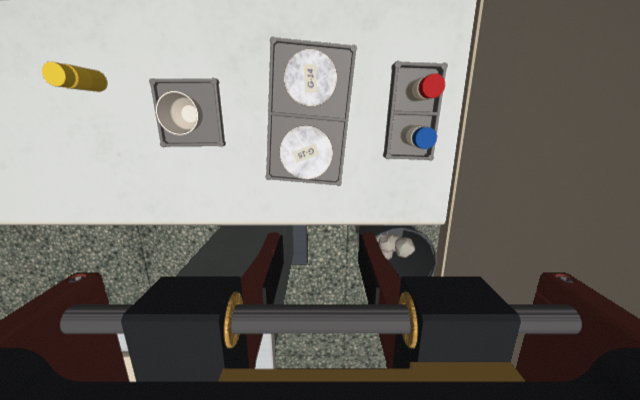

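All five items are upright in their bays. The tins are at (311,77) and (306,152), the vials at (432,86) and (425,137), and the crucible at (178,113). The measured tops are 29, 33, 63, 63 and 38 mm, and every centre is within 3 mm of its bay centre.

```bash
python3 -c "
from h import *
print(ctrl.close_job())"
```

```text
the job is handed in; nothing more can be done
None
```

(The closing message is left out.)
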